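# Hang the louvred grille on the side hook

### The arm

A 6-joint arm with a two-finger parallel gripper is mounted at the origin on the work surface. World frame = base frame: x ahead of the robot, y to its left, z up, the work surface at z = 0. Lengths are in mm, angles in degrees, forces in N, time in s.
With the tool pointing down it reaches from about 300 to 850 mm from the base axis. Payload 4.2 kg.
Tool frame: the origin (TCP) lies between the finger pads; the fingertips stand 14 mm ahead of it and the grasp point (between the pads) lies 5 mm behind it (env.finger_overhang is the distance from the TCP to the fingertips, in mm); z points along the fingers, y is the line along which they close (so a half turn about z gives the same grasp; the last joint's range is limited). The gripper opens to 91 mm and grips with 3 to 60 N. Pads are 32 mm wide; open, the fingers measure 118 mm over their backs; the gripper's body (76 mm by 178 mm) begins 60 mm behind the grasp point.
Start: joints at [-64.63, 18.312, 89.639, -0, 72.044, -1.146], TCP at [256.717, -514.527, 227.976] pointing down, gripper open.
Joint ranges: [-177.97, 177.97], [-48.28, 115.42], [12.27, 149.76], [-77.06, 257.06], [2.81, 150.46], [-146.56, 146.56]. Speed limits (degrees/s): [147.25, 147.25, 180, 180, 180, 180].

### API

Orientations are given as [roll, pitch, yaw] about the fixed x, y, z axes, in that order (R = Rz(yaw) Ry(pitch) Rx(roll)).
In Python, from workcell import status, cams, env, finder gives the robot as it stands.
- The arm moves only by the tool apply_moves, never from a script. Its argument "increments" is a list of rows, each a list of 7 numbers: the opening, from -1 (shut) to 1 (fully open), then the shift along the world's x, y, z in m, then the turn, a rotation vector about the world's x, y, z in degrees. In form: [[gripper, x, y, z, ax, ay, az], ...]. A call has 1 to 5 rows; each row shifts and turns the commanded pose from where the row before left it; what a row does not reach is not made up. A row lasts 1/12 s, in which the tool goes at most 41.7 mm and 7.16 degrees, less where a joint would pass 70% of its speed; a pose out of reach is approached as far as the arm can. A call with a gripper value outside its range is refused whole. The fingers move at their own pace and stop on an object; "newtons" is the grip in N (left out, the last holds). Time passes only in rows, so rows that do not move let the fingers close. It gives the time, the measured TCP pose, the force, the opening and the grip force at its end, in the units of the state.
- status.state(): the state, without advancing time (a new reading comes with each control period).
- cams.grab_frame(name): name is "side" or "top" or "wrist"; returns a dict with "color" (420x560x3 uint8, red, green, blue), "intrinsics" (3x3 intrinsics, pixels), "R" (3x3) and "t" (3): a world point X has camera coordinates R X + t. Camera axes: x right, y down, z forward; pixel columns grow to the right and rows downward; lengths in mm; the calibration is good to about 2 mm. A picture is of the moment at which its call begins. There is no depth.
- env.job_done(): hands the job in; it is judged then, once.
Trained networks look in the newest picture that a camera, given by its name, has taken for a name from the list of things; names that differ only in an ending like _2 or _b are one class to them, and where a whole thing is asked for, a point or a joint stands for the part that bears it (a point fixed in the world has none). Each returns a list of dicts, best first, with "score" (0 to 1); they miss things now and then, are a little off and sometimes report something else, mostly with a low value. They report only what shows in the picture. A call takes as long as a camera call. They do not tell look-alikes from the thing itself.
- finder.boxes_of(query, camera): "rect" ([left, top, width, height] in pixels, round what is visible of it).
- finder.trace(query, camera): "pixels" (420x560 bool, what is visible of it) and "rect" ([left, top, width, height] in pixels, round what is visible of it).
The state is a dict: "time_s": time; "qpos": joint angles; "qvel": joint speeds; "effort": joint torques, N m; "ee_pos": TCP position; "ee_rot": TCP orientation; "force": force on the tool from outside, world axes, zero at the start; "torque": the same for the moment, N m; "gripper_width": finger opening in mm; "gripper_force": force on a finger pad.
Only numpy, scipy, OpenCV 4.12 (cv2) and the standard library are available. Lean on these libraries where they do the work, as an engineer would, in place of code of your own. Each camera call takes 0.05 s, during which the arm holds its last target. There are 200 camera calls.

### The job

Lift the larger, louvred grille out of its wooden jig and hang it by the middle of its top bar on the stand's steel hook: in sideways over the lower lip and under the jaw, then gently down to the bottom of the throat, and let go so that it hangs level and still. The hook's height is not measured: feel for it, never press the grille hard against the stand, and leave everything else where it is.

Things in the scene. Friction and masses are not known exactly. Their poses are not given: they have to be found in the camera images.
- grille: the larger of two upright aluminium frames, three slanted louvre blades in its lower half. 180 mm wide (its y), 140 tall, 12 thick (its x), 0.28 to 0.42 kg, same after a half turn about z. Origin: centre of its underside. Under the top bar is a clear window 65 mm high, 156 wide. It stands in a 16 mm deep slot of a jig and lifts straight out
- grille_bar (a point): centre of the grille's top bar, 133 mm above its origin; axes as the grille. The bar is 12 mm thick (x), 14 mm tall, and runs along y. Grip it from above across its thickness, about 45 mm to one side of the middle, so that the middle stays free for the hook
- stand: hook stand, bolted down: base plate 150 x 150 x 12 mm, post 24 mm square, 278 tall. Origin: on the table under the post, z up. The hook, of flat steel 20 mm wide (y), reaches to the stand's own -x in the plane y = 0. Its clamp (48 x 44 mm, holds firm) is set anew each time, unmeasured: the throat's floor is at any height H from 180 to 220 mm above the table
- stand_throat (a point): point over which the throat is centred (stand x = -90 mm), at its lowest setting, H = 180 mm; axes as the stand. The throat is a U 18 mm wide, x = -99 to -81 mm, floor at H, 22 mm deep from the lip. Its back wall (x = -81 mm) runs on straight up to the upper jaw, underside H + 43, top H + 48 mm, which covers throat and lip out to x = -118 mm
- stand_lip (a point): landing point on the lower lip (stand x = -140 mm), at the lowest setting (z 202 mm); axes as the stand. The lip is a level shelf, 5 mm thick, top at H + 22 mm, from the throat (x = -99 mm) to its free end (x = -155). The jaw's upturned nose ends at x = -126. Mouth 21 mm high. The grille comes in past the free end, lip through its window, and its bar lands before the nose
- small_frame: plain frame without blades, 120 mm wide (its y), 80 mm tall, 12 mm thick, standing in the other jig; leave it. Origin: centre of its underside
- bottle: clear bottle, 64 mm diameter, 190 mm tall, standing; leave it. Origin: centre of its underside
- cup: paper-white cup, 72 mm diameter, 85 mm tall, standing; leave it. Origin: centre of its underside
- screwdriver: screwdriver lying on the table between jigs and stand; leave it
- mallet: mallet lying on the table; leave it
- offcut: U-shaped aluminium profile offcut, 140 x 30 x 25 mm, lying on the table; leave it. Origin: centre of its underside
Not all that is in view belongs to the job. Leave any pink look-alike of the grille alone.

How it is judged (in metres and radians):
On the way:
1. the grille is lifted clear of its jig (height (world z) of grille above 0.05 m), for 0.2 s.
At the end, for the whole second after the job is handed in: The grille hangs still and upright (within 0.12 rad) on the hook, carried by it (over 1.5 N): top bar in the throat (centre 84.5 to 95.5 mm before the post axis, 178 to 231 mm above the table), its middle within 15 mm of the hook's plane; slower than 20 mm/s and 0.2 rad/s (x of grille_bar in the frame of stand between -0.0955 and -0.0845 m and y of grille_bar in the frame of stand between -0.015 and 0.015 m and height (world z) of grille_bar between 0.178 and 0.231 m and angle between grille's own z axis and vertical below 0.12 rad and contact force between grille and stand above 1.5 N and linear speed of grille below 0.02 m/s and angular speed of grille below 0.2 rad/s); the robot touches nothing.
It fails at once if the grille is pressed or dropped against the stand with more than 25 N (contact force between grille and stand above 25 N).
It fails at once if the hand or arm hits the stand with more than 15 N (contact force between the arm and stand above 15 N).
It fails at once if the small frame, bottle, cup, screwdriver, mallet or offcut is moved by more than 20 mm (distance of any of small_frame, bottle, cup, screwdriver, mallet, offcut from where it was at the start of the episode above 0.02 m).
It also fails if it takes over 69 s, if anything falls off the work surface, if the arm or the gripper's body presses on something with over 40 N, if the wrist force passes 120 N, or if a joint passes its speed limit or range.

## Working session

There is one attempt and no reset: what is moved stays moved. The work goes in short steps, Python scripts to look and compute and a tool call to move; the robot and the scene stay as the last step left them, time stands still between calls to the robot, and variables do not carry over. Pictures are saved under pics/ and viewed, at most 10 in all, crops included, and the job is handed in when it is done.

Besides the shell and the picture viewer there is one more tool, called after "Emit:" by a JSON object that holds its "method" and its "body", one argument or row to a line. apply_moves: Moves the arm, as the interface text tells. Its arguments: {"type":"object","properties":{"increments":{"type":"array","items":{"type":"array","items":{"type":"number"}}},"newtons":{"type":"number"}},"required":["increments"]}

```bash
mkdir -p pics; ls
cat > h.py <<'E'
import numpy as np, cv2
from workcell import status, cams, env, finder
def save(n,f):
    cv2.imwrite(n,cv2.cvtColor(f["color"],cv2.COLOR_RGB2BGR))
def proj(f,X):
    c=(np.atleast_2d(X)@np.array(f["R"]).T+np.array(f["t"])); p=c@np.array(f["intrinsics"]).T
    return p[:,:2]/p[:,2:]
def onplane(f,u,v,z,ax=2):
    R=np.array(f["R"]);t=np.array(f["t"]);K=np.array(f["intrinsics"])
    C=-R.T@t; d=R.T@np.linalg.inv(K)@np.array([u,v,1.]); return C+d*(z-C[ax])/d[ax]
E
python3 - <<'E'
from h import *
import numpy as np
ims=[]
for n in ["side","top"]:
    f=cams.grab_frame(n); save(f"pics/{n}0.png",f); ims.append(f["color"])
    C=-np.array(f["R"]).T@np.array(f["t"]); print(n,C.round(),np.array(f["R"]).round(3).tolist(),np.array(f["intrinsics"])[0,0])
    for q in ["grille","grille_bar","stand","stand_throat","stand_lip","small_frame","bottle","cup","offcut"]:
        print(q,[(round(b["score"],2),[round(x) for x in b["rect"]]) for b in finder.boxes_of(q,n)][:3])
print(status.state())
E
```

```text
pics
side [ 20. 572. 721.] [[-0.832, -0.555, -0.015], [-0.314, 0.493, -0.811], [0.457, -0.67, -0.584]] 428.88645962373687
grille [(0.7, [249, 192, 72, 65])]
grille_bar [(0.84, [247, 192, 72, 62])]
stand [(0.88, [79, 232, 125, 188]), (0.45, [250, 192, 70, 64])]
stand_throat [(0.98, [81, 232, 122, 188])]
stand_lip [(0.82, [82, 232, 120, 188])]
small_frame [(0.58, [301, 177, 42, 34])]
bottle [(0.59, [164, 172, 34, 67])]
cup [(0.83, [311, 150, 24, 36])]
offcut [(0.73, [160, 256, 38, 42])]
top [ 284.  -93. 1395.] [[-0.004, -1.0, 0.002], [-0.988, 0.004, -0.153], [0.153, -0.003, -0.988]] 536.2572272009444
grille [(0.85, [344, 312, 74, 43]), (0.61, [281, 175, 17, 79])]
grille_bar [(0.87, [282, 173, 13, 79]), (0.68, [341, 311, 73, 50])]
stand [(0.75, [59, 183, 98, 67])]
stand_throat [(0.73, [62, 185, 94, 68])]
stand_lip [(0.59, [61, 187, 97, 60]), (0.55, [290, 108, 98, 30])]
small_frame [(0.77, [362, 192, 20, 51]), (0.19, [60, 186, 97, 62])]
bottle [(0.86, [242, 93, 22, 41])]
cup [(0.86, [412, 170, 38, 30]), (0.69, [280, 174, 17, 79]), (0.25, [60, 185, 98, 63])]
offcut [(0.55, [195, 133, 20, 56]), (0.33, [61, 187, 96, 60])]
{'time_s': 1.0, 'qpos': array([-6.46301522e+01,  1.83108111e+01,  8.96380725e+01, -1.41006459e-03,
        7.20450028e+01, -1.14612955e+00]), 'qvel': array([ 0.04808658,  0.01166409, -0.00370254,  0.01364351,  0.08628936,
       -0.10779161]), 'effort': array([-6.99044449e-04, -4.12357450e+01, -2.32234937e+01,  7.23548722e-02,
        3.79703497e-02, -2.50147662e-05]), 'ee_pos': array([ 256.70587917, -514.5336438 ,  227.99314743]), 'ee_rot': array([1.79993914e+02, 1.46345721e-03, 2.65164119e+01]), 'force': array([ 0.00865879, -0.49157494,  0.0366987 ]), 'torque': array([ 0.00672555, -0.03259523,  0.00544662]), 'gripper_force': 0.0, 'gripper_width': 91.17898696945956}
```

View pics/side0.png

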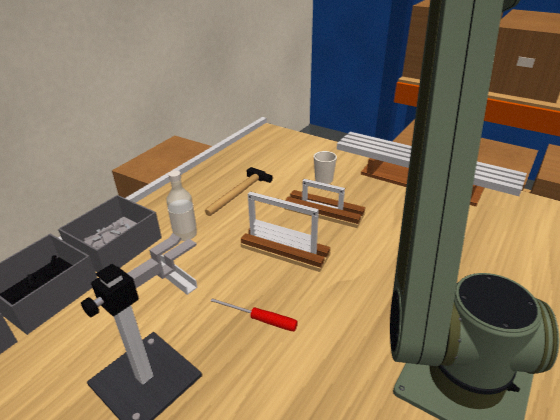

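View pics/top0.png

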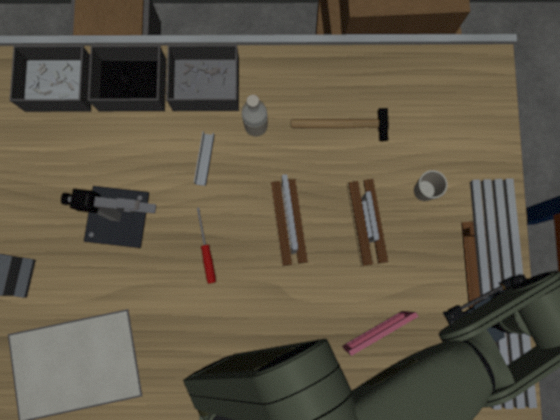

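Run:
```python
from h import *
s=cv2.imread("pics/side0.png");t=cv2.imread("pics/top0.png")
def c(im,x,y,w,h,k): return cv2.resize(im[y:y+h,x:x+w],None,fx=k,fy=k,interpolation=cv2.INTER_CUBIC)
a=c(s,75,230,133,100,3);b=c(t,55,180,110,75,3.6);g=c(s,235,180,100,100,3);d=c(t,265,165,50,105,2.85)
o=np.zeros((600,800,3),np.uint8)
for im,x,y in [(a,0,0),(b,400,0),(g,0,300),(d,400,300)]: o[y:y+im.shape[0],x:x+im.shape[1]]=im[:600-y,:800-x]
cv2.imwrite("pics/comp.png",o)
```

```text
(no output)
```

View pics/comp.png

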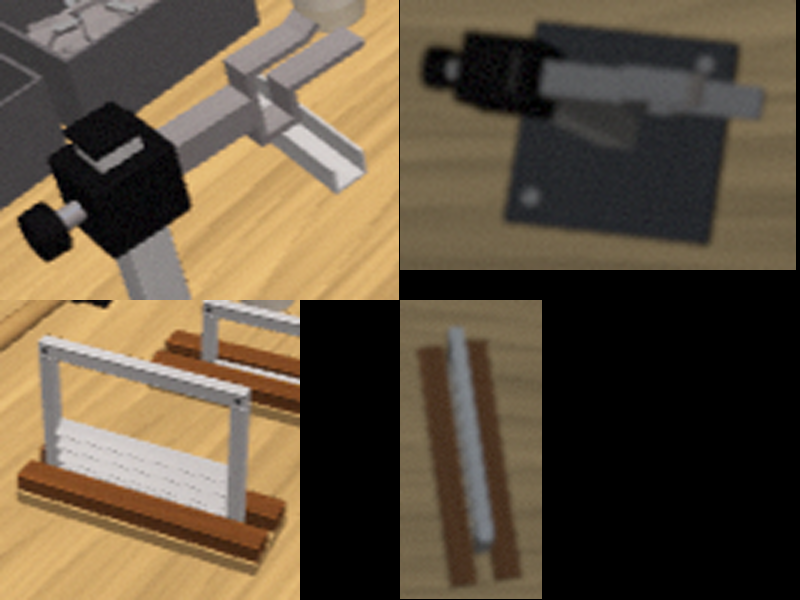

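Run:
```python
from h import *
s=cams.grab_frame("side");t=cams.grab_frame("top")
def tri(a,b):
    P=[np.array(f["intrinsics"])@np.c_[f["R"],f["t"]] for f in (s,t)]
    X=cv2.triangulatePoints(P[0],P[1],np.array(a,float).reshape(2,1),np.array(b,float).reshape(2,1))[:,0];X=X[:3]/X[3]
    return X.round(1), (proj(s,X)[0]-a).round(1),(proj(t,X)[0]-b).round(1)
print("bar far",tri((249,193.5),(284.3,174.8)))
print("bar near",tri((317.5,212),(294.8,251)))
cs=np.array([onplane(t,u,v,12) for u,v in [(93.1,186.1),(148.9,192.5),(141.1,247.5),(84.2,241.1)]])
print(cs.round(1),"centre",cs.mean(0).round(1),[np.linalg.norm(cs[i]-cs[i-1]).round(1) for i in range(4)])
for i,j in[(0,1),(3,2)]: d=cs[j]-cs[i];print("hook dir(deg)",np.degrees(np.arctan2(d[1],d[0])).round(1))
for i,j in[(3,0),(2,1)]: d=cs[j]-cs[i];print("perp",np.degrees(np.arctan2(d[1],d[0])).round(1))
print("lip end",tri((193,242),(156,209)))
ms=finder.trace("stand","side");print(proj(s,cs).round(1).tolist())
```

```text
bar far (array([ 572. , -109.5,  150.4]), array([0.1, 0. ]), array([-0.1, -0.1]))
bar near (array([ 391.9, -132.3,  150.5]), array([1. , 0.1]), array([-0.3, -0.6]))
[[575.4 391.3  12. ]
 [557.7 244.1  12. ]
 [413.1 259.5  12. ]
 [430.3 407.2  12. ]] centre [494.1 325.6  12. ] [np.float64(146.0), np.float64(148.2), np.float64(145.4), np.float64(148.7)]
hook dir(deg) -96.9
hook dir(deg) -96.7
perp -6.3
perp -6.1
lip end (array([476.8, 172.8, 237.3]), array([0.5, 0.1]), array([-0.2, -0.2]))
[[88.2, 381.9], [154.8, 331.9], [202.6, 371.5], [134.9, 432.4]]
```

Emit:
{"method": "apply_moves", "body": {
  "increments": [
    [1,0.021,0.031,0.004,0,0,-1.5],
    [1,0.021,0.031,0.004,0,0,-1.5],
    [1,0.021,0.031,0.004,0,0,-1.5],
    [1,0.021,0.031,0.004,0,0,-1.5],
    [1,0.021,0.031,0.004,0,0,-1.5]
  ]
}}

```text
time_s: 1.57
ee_pos: [362.3, -358.1, 248.3]
ee_rot: [180.0, -0.0, 18.9]
force: [0.9, -0.9, 0.5]
gripper_width: 91.3
gripper_force: 0.0
```

Emit:
{"method": "apply_moves", "body": {
  "increments": [
    [1,0.021,0.031,0.004,0,0,-1.5],
    [1,0.021,0.031,0.004,0,0,-1.5],
    [1,0.021,0.031,0.004,0,0,-1.5],
    [1,0.021,0.031,0.004,0,0,-1.5],
    [1,0.021,0.031,0,0,0,-1.5]
  ]
}}

```text
time_s: 1.98
ee_pos: [467.8, -203.0, 265.0]
ee_rot: [179.9, -0.1, 11.4]
force: [2.1, -0.0, 0.1]
gripper_width: 90.9
gripper_force: 0.0
```

Emit:
{"method": "apply_moves", "body": {
  "increments": [
    [1,0.021,0.031,0,0,0,-1.5],
    [1,0.021,0.031,0,0,0,-1.5],
    [1,0.021,0.026,0,0,0,-1.3],
    [1,0.007,0.0025,0,0,0,0],
    [1,0,0,0,0,0,0]
  ]
}}

```text
time_s: 2.4
ee_pos: [538.1, -112.7, 263.7]
ee_rot: [180.0, -0.0, 7.4]
force: [-0.0, 0.3, -0.7]
gripper_width: 90.9
gripper_force: 0.0
```

Run:
```python
from h import *
s=status.state();print(s["ee_pos"].round(1),s["ee_rot"].round(2),s["time_s"],s["force"].round(2))
f=cams.grab_frame("wrist");save("pics/w1.png",f)
c=np.array([482,-120.9,150.4]);d=np.array([np.cos(np.radians(7.2)),np.sin(np.radians(7.2)),0])
print(proj(f,[c-90*d,c,c+90*d]).round())
print([(round(b["score"],2),[round(x) for x in b["rect"]]) for b in finder.boxes_of("grille","wrist")])
sd=cams.grab_frame("side");save("pics/s1.png",sd)
```

```text
[ 538.1 -112.7  263.7] [ 1.7998e+02 -1.0000e-02  7.4200e+00] 2.4 [-0.05  0.25 -0.71]
[[273. 367.]
 [273. 277.]
 [273. 169.]]
[(0.91, [268, 142, 18, 221])]
```

View pics/w1.png

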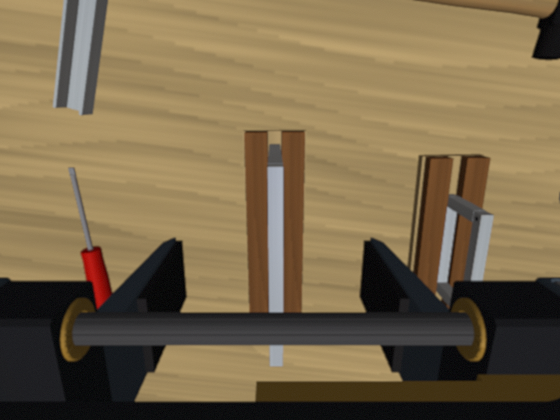

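Emit:
{"method": "apply_moves", "body": {
  "increments": [
    [1,0,-0.0025,-0.03,0,0,0],
    [1,0,0,-0.03,0,0,0],
    [1,0,0,-0.03,0,0,0],
    [1,0,0,-0.02,0,0,0],
    [1,0,0,-0.007,0,0,0]
  ]
}}

```text
time_s: 2.97
ee_pos: [533.6, -117.5, 143.9]
ee_rot: [-179.9, 0.4, 7.1]
force: [-0.8, 0.0, 0.6]
gripper_width: 91.2
gripper_force: 0.0
```

Emit:
{"method": "apply_moves", "body": {
  "increments": [
    [-1,0,0,0,0,0,0],
    [-1,0,0,0,0,0,0],
    [-1,0,0,0,0,0,0],
    [-1,0,0,0,0,0,0],
    [-1,0,0,0,0,0,0]
  ],
  "newtons": 45
}}

```text
time_s: 3.38
ee_pos: [537.4, -116.8, 148.3]
ee_rot: [179.9, -0.1, 7.2]
force: [0.1, 0.8, 1.7]
gripper_width: 60.7
gripper_force: 0.0
```

Emit:
{"method": "apply_moves", "body": {
  "increments": [
    [-1,0,0,0,0,0,0],
    [-1,0,0,0,0,0,0],
    [-1,0,0,0,0,0,0],
    [-1,0,0,0,0,0,0],
    [-1,0,0,0,0,0,0]
  ]
}}

```text
time_s: 3.8
ee_pos: [536.7, -116.5, 147.0]
ee_rot: [180.0, 0.0, 7.2]
force: [0.2, -0.1, 0.0]
gripper_width: 27.5
gripper_force: 0.0
```

Emit:
{"method": "apply_moves", "body": {
  "increments": [
    [-1,0,0,0,0,0,0],
    [-1,0,0,0,0,0,0],
    [-1,0,0,0,0,0,0],
    [-1,0,0,0,0,0,0],
    [-1,0,0,0,0,0,0]
  ]
}}

```text
time_s: 4.22
ee_pos: [536.7, -116.5, 146.9]
ee_rot: [180.0, 0.0, 7.2]
force: [-0.1, 0.3, -0.1]
gripper_width: 11.4
gripper_force: 45.0
```

Run:
```python
from h import *
s=status.state();print({k:np.round(s[k],2) for k in s})
```

```text
{'time_s': np.float64(4.22), 'qpos': array([-13.44,  19.71, 100.05,  -0.  ,  60.25,  69.34]), 'qvel': array([ 0.07, -0.05, -0.03,  0.07, -0.05,  0.02]), 'effort': array([-1.000e-01, -4.048e+01, -2.106e+01,  2.000e-02, -5.000e-02,
        2.000e-02]), 'ee_pos': array([ 536.71, -116.5 ,  146.95]), 'ee_rot': array([180.  ,   0.  ,   7.22]), 'force': array([-0.07,  0.34, -0.06]), 'torque': array([ 0.06,  0.02, -0.01]), 'gripper_force': np.float64(44.99), 'gripper_width': np.float64(11.42)}
```

Emit:
{"method": "apply_moves", "body": {
  "increments": [
    [-1,0,0,0.005,0,0,0],
    [-1,0,0,0.01,0,0,0],
    [-1,0,0,0.014,0,0,0],
    [-1,0,0,0.015,0,0,0],
    [-1,0,0,0.015,0,0,0]
  ]
}}

```text
time_s: 4.63
ee_pos: [536.6, -116.5, 207.0]
ee_rot: [180.0, 0.0, 7.2]
force: [0.1, 0.5, -2.8]
gripper_width: 11.8
gripper_force: 45.0
```

Emit:
{"method": "apply_moves", "body": {
  "increments": [
    [-1,0,0,0.015,0,0,0],
    [-1,0,0,0.015,0,0,0],
    [-1,0,0,0.015,0,0,0],
    [-1,0,0,0.01,0,0,0],
    [-1,0,0,0.005,0,0,0]
  ]
}}

```text
time_s: 5.05
ee_pos: [537.3, -116.7, 268.0]
ee_rot: [179.9, -0.2, 7.2]
force: [-0.3, -0.2, -3.3]
gripper_width: 12.0
gripper_force: 45.0
```

Emit:
{"method": "apply_moves", "body": {
  "increments": [
    [-1,0,0,0,0,0,0],
    [-1,0,0,0,0,0,0],
    [-1,0,0,0,0,0,0]
  ]
}}

```text
time_s: 5.3
ee_pos: [536.2, -116.4, 265.0]
ee_rot: [-180.0, 0.1, 7.2]
force: [-0.2, 0.1, -3.8]
gripper_width: 11.4
gripper_force: 45.0
```

Run:
```python
from h import *
s=status.state();print({k:np.round(s[k],2) for k in s})
f=cams.grab_frame("side");save("pics/s2.png",f)
w=cams.grab_frame("wrist")
a=f["color"][100:300,60:360]; o=np.zeros((600,800,3),np.uint8)
a=cv2.resize(a,None,fx=2.6,fy=2.0); o[:400,:780]=a
o[400:,:400]=cv2.resize(w["color"][100:400],(400,200))
cv2.imwrite("pics/c2.png",o[...,::-1])
```

```text
{'time_s': np.float64(5.3), 'qpos': array([-1.345e+01,  1.477e+01,  8.931e+01, -1.000e-02,  7.603e+01,
        6.934e+01]), 'qvel': array([ 0.  ,  0.3 ,  0.22,  0.06, -0.05, -0.07]), 'effort': array([  0.  , -40.71, -25.39,   0.  ,   0.1 ,  -0.  ]), 'ee_pos': array([ 536.17, -116.39,  264.99]), 'ee_rot': array([-1.7996e+02,  1.1000e-01,  7.2200e+00]), 'force': array([-0.19,  0.12, -3.79]), 'torque': array([ 0.06, -0.13, -0.02]), 'gripper_force': np.float64(44.99), 'gripper_width': np.float64(11.4)}
```

View pics/c2.png

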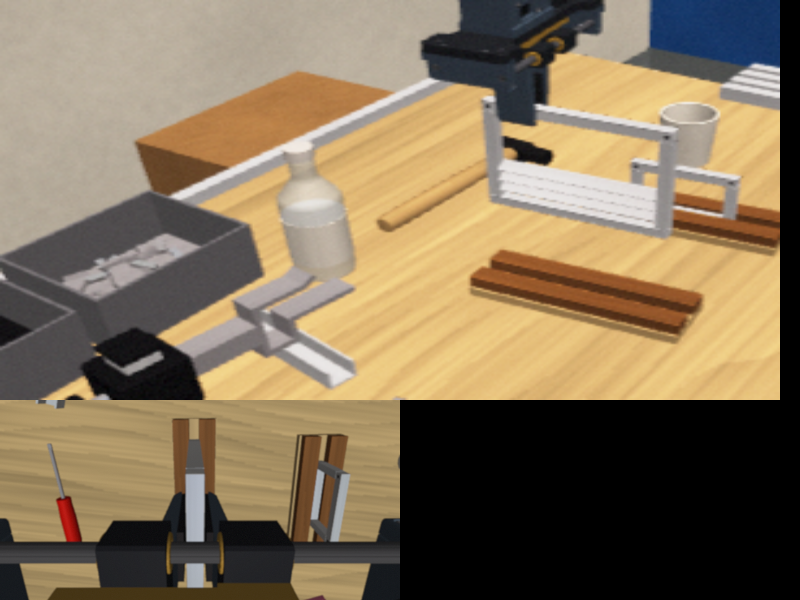

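Run:
```python
from h import *
f=cams.grab_frame("side")
T=np.array([536.2,-116.4,265]);a=np.radians(7.2);d=np.array([np.cos(a),np.sin(a),0]);n=np.array([-d[1],d[0],0])
R=np.array(f["R"]);C=-R.T@np.array(f["t"]);K=np.array(f["intrinsics"])
for p in [(247.7,149),(318.3,165)]:
    r=R.T@np.linalg.inv(K)@np.array([*p,1.]);X=C+r*((T-C)@n)/(r@n);print(X.round(1),((X-T)@d).round(1))
# top view of grille to check
t=cams.grab_frame("top")
P=np.array([494,325.6,0]);h=np.radians(-96.5);hd=np.array([np.cos(h),np.sin(h),0]);g=np.array([np.cos(np.radians(-6.5)),np.sin(np.radians(-6.5)),0])
for L in (195,140,90): print(L,"bar centre",(P+hd*L).round(1),"TCP",(P+hd*L+54.*g).round(1))
```

```text
[ 569.8 -112.2  270.4] 33.9
[ 398.6 -133.8  270.1] -138.7
195 bar centre [471.9 131.9   0. ] TCP [525.6 125.7   0. ]
140 bar centre [478.2 186.5   0. ] TCP [531.8 180.4   0. ]
90 bar centre [483.8 236.2   0. ] TCP [537.5 230.1   0. ]
```

Emit:
{"method": "apply_moves", "body": {
  "increments": [
    [-1,0,0.01,0,0,0,-0.7],
    [-1,-0.001,0.02,0,0,0,-1.5],
    [-1,-0.001,0.03,0,0,0,-1.5],
    [-1,-0.001,0.03,0,0,0,-1.5],
    [-1,-0.002,0.03,0,0,0,-1.5]
  ]
}}

```text
time_s: 5.92
ee_pos: [531.6, 4.4, 265.6]
ee_rot: [180.0, 0.0, 0.4]
force: [1.0, 0.1, -3.2]
gripper_width: 11.3
gripper_force: 45.0
```

Emit:
{"method": "apply_moves", "body": {
  "increments": [
    [-1,-0.001,0.03,0,0,0,-1.5],
    [-1,-0.001,0.03,0,0,0,-1.5],
    [-1,-0.001,0.03,0,0,0,-1.5],
    [-1,-0.002,0.02,0,0,0,-1.5],
    [-1,0,0.01,0,0,0,-1.0]
  ]
}}

```text
time_s: 6.33
ee_pos: [526.1, 126.2, 265.6]
ee_rot: [-180.0, 0.1, -6.4]
force: [-0.8, 0.3, -3.0]
gripper_width: 11.6
gripper_force: 45.0
```

Emit:
{"method": "apply_moves", "body": {
  "increments": [
    [-1,0,0,0,0,0,0],
    [-1,0,0,0,0,0,0],
    [-1,0,0,0,0,0,0],
    [-1,0,0,0,0,0,0]
  ]
}}

```text
time_s: 6.67
ee_pos: [526.8, 122.4, 265.9]
ee_rot: [180.0, 0.0, -6.5]
force: [0.5, -0.6, -3.7]
gripper_width: 11.8
gripper_force: 45.0
```

Run:
```python
from h import *
s=status.state();print({k:np.round(s[k],2) for k in s})
f=cams.grab_frame("side");save("pics/s3.png",f);t=cams.grab_frame("top");save("pics/t3.png",t)
o=np.zeros((600,800,3),np.uint8)
o[:,:500]=cv2.resize(f["color"][180:330,90:215],(500,600),interpolation=cv2.INTER_CUBIC)
o[:300,500:]=cv2.resize(t["color"][150:250,80:180],(300,300),interpolation=cv2.INTER_CUBIC)
cv2.imwrite("pics/c3.png",o[...,::-1])
```

```text
{'time_s': np.float64(6.67), 'qpos': array([ 1.1890e+01,  1.3970e+01,  9.0280e+01, -4.0000e-02,  7.5770e+01,
        1.0843e+02]), 'qvel': array([-0.18, -0.06, -0.03,  0.11, -0.02,  0.22]), 'effort': array([ 3.200e-01, -3.930e+01, -2.505e+01,  8.000e-02,  8.000e-02,
       -1.000e-02]), 'ee_pos': array([526.78, 122.43, 265.89]), 'ee_rot': array([ 1.7996e+02,  1.0000e-02, -6.5400e+00]), 'force': array([ 0.52, -0.61, -3.7 ]), 'torque': array([ 0.02, -0.13, -0.03]), 'gripper_force': np.float64(44.99), 'gripper_width': np.float64(11.82)}
```

View pics/c3.png

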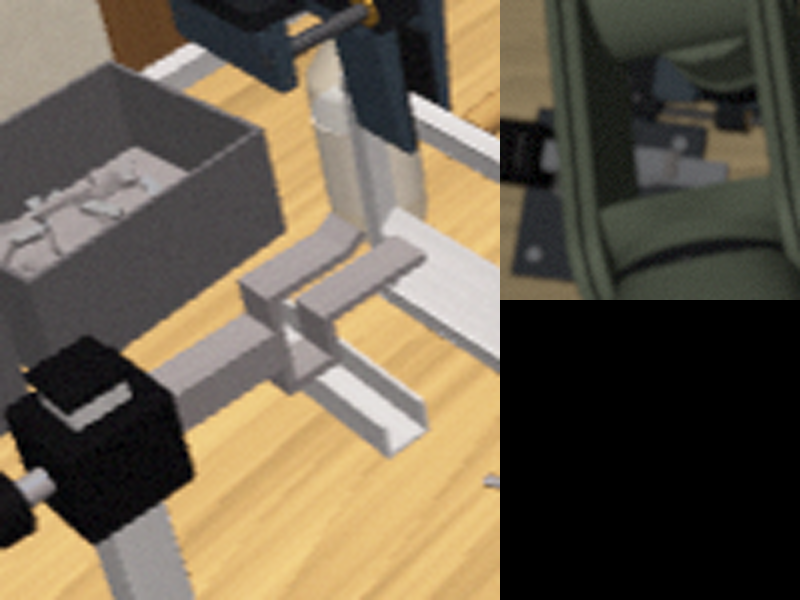

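Run:
```python
from h import *
f=cams.grab_frame("side")
P=np.array([494,325.6,0]);h=np.radians(-96.5);hd=np.array([np.cos(h),np.sin(h),0]);g=np.array([np.cos(np.radians(-6.5)),np.sin(np.radians(-6.5)),0])
Q=lambda p:((p-[90,180])*4).round().tolist()
for H in (205,210,215,220):
    print(H,"lip end corners",Q(proj(f,[P+155*hd+s*10*g+[0,0,H+22] for s in(1,-1)])),"jaw top 118",Q(proj(f,[P+118*hd+s*10*g+[0,0,H+48] for s in(1,-1)])))
print("post top",Q(proj(f,[P+a*12*hd+b*12*g+[0,0,278] for a,b in((1,1),(1,-1),(-1,-1),(-1,1))])))
for z in (250,265,280): print("clamp",z,Q(proj(f,[P+a*24*hd+b*22*g+[0,0,z] for a,b in((1,1),(1,-1),(-1,-1),(-1,1))])))
print(status.state()["ee_pos"].round(1))
# bar predicted
T=np.array([526.8,122.4,265.9]);print("bar far top",Q(proj(f,[T+[0,0,4]+g*36,T+[0,0,4]-g*142])))
```

```text
205 lip end corners [[405.0, 256.0], [434.0, 274.0]] jaw top 118 [[330.0, 252.0], [360.0, 272.0]]
210 lip end corners [[403.0, 247.0], [433.0, 266.0]] jaw top 118 [[328.0, 243.0], [358.0, 262.0]]
215 lip end corners [[402.0, 239.0], [432.0, 257.0]] jaw top 118 [[326.0, 234.0], [356.0, 253.0]]
220 lip end corners [[400.0, 230.0], [430.0, 248.0]] jaw top 118 [[324.0, 225.0], [354.0, 244.0]]
post top [[94.0, 338.0], [130.0, 366.0], [73.0, 401.0], [38.0, 372.0]]
clamp 250 [[124.0, 363.0], [189.0, 414.0], [78.0, 486.0], [14.0, 431.0]]
clamp 265 [[115.0, 335.0], [180.0, 385.0], [68.0, 458.0], [3.0, 403.0]]
clamp 280 [[106.0, 307.0], [172.0, 356.0], [57.0, 428.0], [-8.0, 374.0]]
[526.8 122.6 266. ]
bar far top [[350.0, 71.0], [620.0, 219.0]]
```

Emit:
{"method": "apply_moves", "body": {
  "increments": [
    [-1,0.0005,0.008,0,0,0,0],
    [-1,0.001,0.013,0,0,0,0],
    [-1,0.001,0.014,0,0,0,0],
    [-1,0.0005,0.012,0,0,0,0],
    [-1,0.0005,0.008,0,0,0,0]
  ]
}}

```text
time_s: 7.23
ee_pos: [530.2, 180.8, 265.9]
ee_rot: [-180.0, 0.0, -6.4]
force: [-0.0, -0.2, -3.6]
gripper_width: 11.7
gripper_force: 45.0
```

Emit:
{"method": "apply_moves", "body": {
  "increments": [
    [-1,0,0,0,0,0,0],
    [-1,0,0,0,0,0,0],
    [-1,0,0,0,0,0,0],
    [-1,0,0,0,0,0,0],
    [-1,0,0,0,0,0,0]
  ]
}}

```text
time_s: 7.65
ee_pos: [530.2, 178.0, 266.0]
ee_rot: [180.0, -0.0, -6.5]
force: [-0.5, -0.4, -3.4]
gripper_width: 11.6
gripper_force: 45.0
```

Run:
```python
from h import *
s=status.state();print({k:np.round(s[k],2) for k in s})
f=cams.grab_frame("side");save("pics/s4.png",f)
o=cv2.resize(f["color"][180:300,100:240],(700,600),interpolation=cv2.INTER_CUBIC)
cv2.imwrite("pics/c4.png",o[...,::-1])
```

```text
{'time_s': np.float64(7.65), 'qpos': array([ 1.7390e+01,  1.5660e+01,  8.7920e+01, -2.0000e-02,  7.6420e+01,
        1.1391e+02]), 'qvel': array([-0.11, -0.04,  0.06,  0.12, -0.09,  0.04]), 'effort': array([  0.15, -41.09, -25.15,   0.08,   0.07,  -0.  ]), 'ee_pos': array([530.2 , 178.02, 266.04]), 'ee_rot': array([179.98,  -0.  ,  -6.52]), 'force': array([-0.52, -0.39, -3.35]), 'torque': array([ 0.09, -0.14, -0.05]), 'gripper_force': np.float64(44.99), 'gripper_width': np.float64(11.61)}
```

View pics/c4.png

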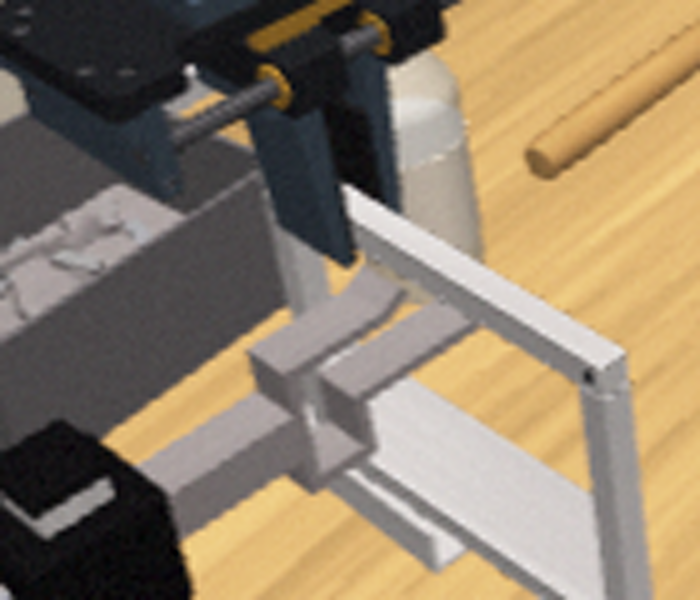

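Emit:
{"method": "apply_moves", "body": {
  "increments": [
    [-1,0,0,-0.004,0,0,0],
    [-1,0,0,-0.004,0,0,0],
    [-1,0,0,-0.003,0,0,0],
    [-1,0,0,-0.002,0,0,0],
    [-1,0,0,0,0,0,0]
  ]
}}

```text
time_s: 8.12
ee_pos: [529.9, 178.3, 252.1]
ee_rot: [180.0, 0.1, -6.5]
force: [-0.1, -0.0, -2.9]
gripper_width: 11.4
gripper_force: 45.0
```

Emit:
{"method": "apply_moves", "body": {
  "increments": [
    [-1,0,0,-0.001,0,0,0],
    [-1,0,0,0,0,0,0],
    [-1,0,0,-0.001,0,0,0],
    [-1,0,0,0,0,0,0],
    [-1,0,0,0,0,0,0]
  ]
}}

```text
time_s: 8.53
ee_pos: [530.2, 178.5, 251.0]
ee_rot: [180.0, -0.0, -6.5]
force: [-1.3, 0.1, -3.7]
gripper_width: 11.9
gripper_force: 45.0
```

Emit:
{"method": "apply_moves", "body": {
  "increments": [
    [-1,0,0,-0.001,0,0,0],
    [-1,0,0,0,0,0,0],
    [-1,0,0,-0.001,0,0,0],
    [-1,0,0,0,0,0,0],
    [-1,0,0,0,0,0,0]
  ]
}}

```text
time_s: 8.95
ee_pos: [530.2, 178.5, 248.9]
ee_rot: [180.0, 0.0, -6.5]
force: [0.1, 0.8, -3.5]
gripper_width: 11.8
gripper_force: 45.0
```

Emit:
{"method": "apply_moves", "body": {
  "increments": [
    [-1,0,0,-0.001,0,0,0],
    [-1,0,0,0,0,0,0],
    [-1,0,0,0,0,0,0],
    [-1,0,0,0,0,0,0]
  ]
}}

```text
time_s: 9.28
ee_pos: [530.3, 178.5, 248.6]
ee_rot: [-180.0, -0.0, -6.5]
force: [-1.7, -0.6, 1.7]
gripper_width: 11.5
gripper_force: 45.0
```

Emit:
{"method": "apply_moves", "body": {
  "increments": [
    [-1,0,0,-0.001,0,0,0],
    [-1,0,0,0,0,0,0],
    [-1,0,0,0,0,0,0],
    [-1,0,0,0,0,0,0]
  ]
}}

```text
time_s: 9.62
ee_pos: [530.3, 178.5, 248.3]
ee_rot: [-180.0, -0.1, -6.5]
force: [-1.2, -1.2, 6.2]
gripper_width: 11.6
gripper_force: 45.0
```

Emit:
{"method": "apply_moves", "body": {
  "increments": [
    [-1,0,0,0.002,0,0,0],
    [-1,0,0,0.002,0,0,0],
    [-1,0,0,0.0013,0,0,0],
    [-1,0,0,0,0,0,0],
    [-1,0,0,0,0,0,0]
  ]
}}

```text
time_s: 10.03
ee_pos: [530.1, 178.5, 251.8]
ee_rot: [180.0, 0.0, -6.5]
force: [-0.5, -0.1, -3.2]
gripper_width: 11.9
gripper_force: 45.0
```

Emit:
{"method": "apply_moves", "body": {
  "increments": [
    [-1,0.0005,0.004,0,0,0,0],
    [-1,0.0006,0.006,0,0,0,0],
    [-1,0.0007,0.006,0,0,0,0],
    [-1,0.0006,0.005,0,0,0,0],
    [-1,0,0,0,0,0,0]
  ]
}}

```text
time_s: 10.45
ee_pos: [532.8, 200.9, 252.1]
ee_rot: [-180.0, -0.0, -6.4]
force: [0.4, 0.0, -3.1]
gripper_width: 11.6
gripper_force: 45.0
```

Emit:
{"method": "apply_moves", "body": {
  "increments": [
    [-1,0.0005,0.005,0,0,0,0],
    [-1,0.0006,0.006,0,0,0,0],
    [-1,0.0006,0.006,0,0,0,0],
    [-1,0.0004,0.004,0,0,0,0],
    [-1,0.0003,0.003,0,0,0,0]
  ]
}}

```text
time_s: 10.87
ee_pos: [535.1, 224.2, 252.2]
ee_rot: [180.0, -0.0, -6.5]
force: [0.1, 0.1, -4.0]
gripper_width: 11.7
gripper_force: 45.0
```

Emit:
{"method": "apply_moves", "body": {
  "increments": [
    [-1,0.0002,0.0015,0,0,0,0],
    [-1,0,0,0,0,0,0],
    [-1,0,0,0,0,0,0],
    [-1,0,0,0,0,0,0]
  ]
}}

```text
time_s: 11.2
ee_pos: [535.2, 224.8, 252.3]
ee_rot: [180.0, 0.0, -6.5]
force: [0.3, 0.5, -2.8]
gripper_width: 11.4
gripper_force: 45.0
```

Emit:
{"method": "apply_moves", "body": {
  "increments": [
    [-1,0.0001,0.001,0,0,0,0],
    [-1,0,0,0,0,0,0],
    [-1,0.0001,0.001,0,0,0,0],
    [-1,0,0,0,0,0,0],
    [-1,0,0,0,0,0,0]
  ]
}}

```text
time_s: 11.62
ee_pos: [535.4, 227.0, 252.3]
ee_rot: [180.0, -0.0, -6.5]
force: [0.0, -0.6, -2.9]
gripper_width: 11.5
gripper_force: 45.0
```

Emit:
{"method": "apply_moves", "body": {
  "increments": [
    [-1,0.0001,0.001,0,0,0,0],
    [-1,0,0,0,0,0,0],
    [-1,0.0001,0.001,0,0,0,0],
    [-1,0,0,0,0,0,0],
    [-1,0,0,0,0,0,0]
  ]
}}

```text
time_s: 12.03
ee_pos: [535.6, 229.0, 252.3]
ee_rot: [180.0, 0.0, -6.5]
force: [-0.3, -0.8, -2.6]
gripper_width: 11.9
gripper_force: 45.0
```

Emit:
{"method": "apply_moves", "body": {
  "increments": [
    [-1,0.0001,0.001,0,0,0,0],
    [-1,0,0,0,0,0,0],
    [-1,0,0,0,0,0,0],
    [-1,0,0,0,0,0,0]
  ]
}}

```text
time_s: 12.37
ee_pos: [535.7, 230.0, 252.3]
ee_rot: [180.0, 0.0, -6.5]
force: [1.0, -1.1, -4.0]
gripper_width: 11.4
gripper_force: 45.0
```

Emit:
{"method": "apply_moves", "body": {
  "increments": [
    [-1,0.0001,0.001,0,0,0,0],
    [-1,0,0,0,0,0,0],
    [-1,0,0,0,0,0,0],
    [-1,0,0,0,0,0,0]
  ]
}}

```text
time_s: 12.7
ee_pos: [535.8, 231.0, 252.3]
ee_rot: [180.0, 0.0, -6.5]
force: [-0.5, 0.2, -3.8]
gripper_width: 11.9
gripper_force: 45.0
```

Emit:
{"method": "apply_moves", "body": {
  "increments": [
    [-1,0.0001,0.001,0,0,0,0],
    [-1,0,0,0,0,0,0],
    [-1,0,0,0,0,0,0],
    [-1,0,0,0,0,0,0]
  ]
}}

```text
time_s: 13.03
ee_pos: [535.9, 232.0, 252.3]
ee_rot: [180.0, 0.0, -6.5]
force: [-0.2, -0.6, -3.6]
gripper_width: 11.5
gripper_force: 45.0
```

Emit:
{"method": "apply_moves", "body": {
  "increments": [
    [-1,0.0001,0.001,0,0,0,0],
    [-1,0,0,0,0,0,0],
    [-1,0,0,0,0,0,0],
    [-1,0,0,0,0,0,0]
  ]
}}

```text
time_s: 13.37
ee_pos: [536.0, 233.0, 252.3]
ee_rot: [180.0, -0.0, -6.5]
force: [-0.5, 0.0, -3.4]
gripper_width: 11.8
gripper_force: 45.0
```

Emit:
{"method": "apply_moves", "body": {
  "increments": [
    [-1,0.0001,0.001,0,0,0,0],
    [-1,0,0,0,0,0,0],
    [-1,0,0,0,0,0,0],
    [-1,0,0,0,0,0,0]
  ]
}}

```text
time_s: 13.7
ee_pos: [536.1, 234.0, 252.3]
ee_rot: [180.0, 0.0, -6.5]
force: [0.4, -0.5, -3.4]
gripper_width: 11.7
gripper_force: 45.0
```

Emit:
{"method": "apply_moves", "body": {
  "increments": [
    [-1,0.0001,0.001,0,0,0,0],
    [-1,0,0,0,0,0,0],
    [-1,0,0,0,0,0,0],
    [-1,0,0,0,0,0,0]
  ]
}}

```text
time_s: 14.03
ee_pos: [536.2, 235.0, 252.3]
ee_rot: [180.0, -0.0, -6.5]
force: [-0.0, 0.1, -2.8]
gripper_width: 11.6
gripper_force: 45.0
```

Emit:
{"method": "apply_moves", "body": {
  "increments": [
    [-1,0.0001,0.001,0,0,0,0],
    [-1,0,0,0,0,0,0],
    [-1,0,0,0,0,0,0],
    [-1,0,0,0,0,0,0]
  ]
}}

```text
time_s: 14.37
ee_pos: [536.3, 235.5, 252.3]
ee_rot: [179.9, 0.0, -6.5]
force: [-0.7, -3.6, -2.0]
gripper_width: 11.4
gripper_force: 45.0
```

Emit:
{"method": "apply_moves", "body": {
  "increments": [
    [-1,-0.0002,-0.0017,0,0,0,0],
    [-1,-0.0002,-0.002,0,0,0,0],
    [-1,0,0,0,0,0,0],
    [-1,0,0,0,0,0,0]
  ]
}}

```text
time_s: 14.7
ee_pos: [535.9, 232.4, 252.3]
ee_rot: [-180.0, -0.0, -6.5]
force: [-0.1, 0.2, -3.4]
gripper_width: 11.5
gripper_force: 45.0
```

Emit:
{"method": "apply_moves", "body": {
  "increments": [
    [-1,0,0,-0.002,0,0,0],
    [-1,0,0,-0.002,0,0,0],
    [-1,0,0,-0.001,0,0,0],
    [-1,0,0,-0.001,0,0,0],
    [-1,0,0,0,0,0,0]
  ]
}}

```text
time_s: 15.12
ee_pos: [535.8, 232.3, 245.9]
ee_rot: [180.0, 0.0, -6.5]
force: [-0.1, -0.3, -3.8]
gripper_width: 11.8
gripper_force: 45.0
```

Emit:
{"method": "apply_moves", "body": {
  "increments": [
    [-1,0,0,-0.001,0,0,0],
    [-1,0,0,-0.001,0,0,0],
    [-1,0,0,-0.001,0,0,0],
    [-1,0,0,0,0,0,0]
  ]
}}

```text
time_s: 15.45
ee_pos: [535.8, 232.2, 243.0]
ee_rot: [180.0, 0.0, -6.5]
force: [0.5, 0.5, -4.2]
gripper_width: 11.6
gripper_force: 45.0
```

Below the lip level (248.8) without contact: the bar is in the throat. Continue down.

Emit:
{"method": "apply_moves", "body": {
  "increments": [
    [-1,0,0,-0.002,0,0,0],
    [-1,0,0,-0.002,0,0,0],
    [-1,0,0,-0.002,0,0,0],
    [-1,0,0,-0.001,0,0,0],
    [-1,0,0,0,0,0,0]
  ]
}}

```text
time_s: 15.87
ee_pos: [535.7, 232.2, 235.8]
ee_rot: [180.0, 0.0, -6.5]
force: [0.3, 0.4, -3.8]
gripper_width: 11.8
gripper_force: 45.0
```

Emit:
{"method": "apply_moves", "body": {
  "increments": [
    [-1,0,0,-0.002,0,0,0],
    [-1,0,0,-0.002,0,0,0],
    [-1,0,0,-0.001,0,0,0],
    [-1,0,0,-0.001,0,0,0],
    [-1,0,0,0,0,0,0]
  ]
}}

```text
time_s: 16.28
ee_pos: [535.8, 232.2, 230.0]
ee_rot: [180.0, 0.0, -6.5]
force: [0.5, -0.1, -2.9]
gripper_width: 11.5
gripper_force: 45.0
```

Emit:
{"method": "apply_moves", "body": {
  "increments": [
    [-1,0,0,-0.001,0,0,0],
    [-1,0,0,0,0,0,0],
    [-1,0,0,-0.001,0,0,0],
    [-1,0,0,0,0,0,0],
    [-1,0,0,0,0,0,0]
  ]
}}

```text
time_s: 16.7
ee_pos: [535.9, 232.3, 228.3]
ee_rot: [180.0, 0.0, -6.5]
force: [-0.2, 0.2, -2.5]
gripper_width: 11.9
gripper_force: 45.0
```

Emit:
{"method": "apply_moves", "body": {
  "increments": [
    [-1,0,0,-0.001,0,0,0],
    [-1,0,0,0,0,0,0],
    [-1,0,0,0,0,0,0],
    [-1,0,0,0,0,0,0]
  ]
}}

```text
time_s: 17.03
ee_pos: [535.9, 232.3, 227.3]
ee_rot: [180.0, -0.0, -6.5]
force: [0.1, -0.2, -3.2]
gripper_width: 11.6
gripper_force: 45.0
```

Run:
```python
from h import *
s=status.state();print({k:np.round(s[k],2) for k in s})
f=cams.grab_frame("side");save("pics/s5.png",f)
o=cv2.resize(f["color"][180:315,60:240],(800,600),interpolation=cv2.INTER_CUBIC)
cv2.imwrite("pics/c5.png",o[...,::-1])
```

```text
{'time_s': np.float64(17.03), 'qpos': array([ 22.31,  19.16,  88.48,  -0.  ,  72.36, 118.79]), 'qvel': array([ 0.08, -0.04, -0.07, -0.09, -0.01, -0.12]), 'effort': array([  0.  , -43.99, -24.53,   0.08,   0.07,  -0.  ]), 'ee_pos': array([535.91, 232.29, 227.28]), 'ee_rot': array([180.  ,  -0.  ,  -6.48]), 'force': array([ 0.1 , -0.19, -3.18]), 'torque': array([ 0.03, -0.11,  0.  ]), 'gripper_force': np.float64(44.99), 'gripper_width': np.float64(11.56)}
```

View pics/c5.png

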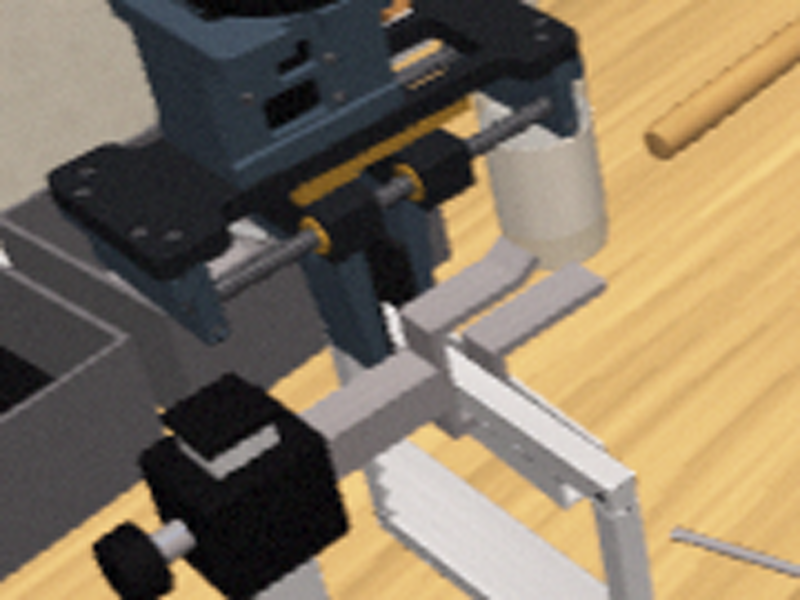

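Emit:
{"method": "apply_moves", "body": {
  "increments": [
    [-1,0,0,-0.001,0,0,0],
    [-1,0,0,0,0,0,0],
    [-1,0,0,0,0,0,0],
    [-1,0,0,0,0,0,0]
  ]
}}

```text
time_s: 17.42
ee_pos: [536.1, 232.4, 226.7]
ee_rot: [-180.0, -0.0, -6.5]
force: [0.4, -0.4, -0.4]
gripper_width: 11.4
gripper_force: 45.0
```

Emit:
{"method": "apply_moves", "body": {
  "increments": [
    [-1,0,0,-0.0005,0,0,0],
    [-1,0,0,0,0,0,0],
    [-1,0,0,0,0,0,0],
    [-1,0,0,0,0,0,0]
  ]
}}

```text
time_s: 17.75
ee_pos: [536.1, 232.4, 226.5]
ee_rot: [-180.0, -0.1, -6.5]
force: [-0.6, -0.6, 5.5]
gripper_width: 11.8
gripper_force: 45.0
```

Emit:
{"method": "apply_moves", "body": {
  "increments": [
    [-1,0,0,0.0004,0,0,0],
    [-1,0,0,0,0,0,0],
    [-1,0,0,0,0,0,0]
  ],
  "newtons": 10
}}

```text
time_s: 18.0
ee_pos: [536.2, 232.4, 226.3]
ee_rot: [-180.0, -0.0, -6.5]
force: [0.6, -0.6, 3.0]
gripper_width: 12.0
gripper_force: 10.0
```

Emit:
{"method": "apply_moves", "body": {
  "increments": [
    [-1,0,0,0,0,0,0],
    [-1,0,0,0,0,0,0],
    [-1,0,0,0,0,0,0]
  ],
  "newtons": 4
}}

```text
time_s: 18.25
ee_pos: [536.1, 232.4, 226.0]
ee_rot: [-180.0, -0.0, -6.5]
force: [0.5, -0.2, 1.8]
gripper_width: 11.9
gripper_force: 4.0
```

Emit:
{"method": "apply_moves", "body": {
  "increments": [
    [-0.7,0,0,0,0,0,0],
    [-0.65,0,0,0,0,0,0],
    [-0.6,0,0,0,0,0,0],
    [-0.55,0,0,0,0,0,0],
    [-0.5,0,0,0,0,0,0]
  ]
}}

```text
time_s: 18.67
ee_pos: [535.8, 232.2, 226.0]
ee_rot: [180.0, 0.0, -6.5]
force: [-0.5, 0.0, -0.2]
gripper_width: 22.4
gripper_force: 0.0
```

Emit:
{"method": "apply_moves", "body": {
  "increments": [
    [-0.1,0,0,0,0,0,0],
    [-0.1,0,0,0,0,0,0],
    [-0.1,0,0,0,0,0,0],
    [-0.1,0,0,0,0,0,0]
  ]
}}

```text
time_s: 19.0
ee_pos: [535.9, 232.3, 226.2]
ee_rot: [180.0, 0.0, -6.5]
force: [-0.5, 0.9, 1.0]
gripper_width: 41.1
gripper_force: 0.0
```

Emit:
{"method": "apply_moves", "body": {
  "increments": [
    [-0.1,0,0,0.004,0,0,0],
    [-0.1,0,0,0.008,0,0,0],
    [-0.1,0,0,0.012,0,0,0],
    [-0.1,0,0,0.015,0,0,0],
    [-0.1,0,0,0.02,0,0,0]
  ]
}}

```text
time_s: 19.42
ee_pos: [535.5, 232.1, 285.6]
ee_rot: [179.9, 0.1, -6.5]
force: [-1.0, -0.0, -0.1]
gripper_width: 40.9
gripper_force: 0.0
```

Emit:
{"method": "apply_moves", "body": {
  "increments": [
    [-0.1,0,0,0.02,0,0,0],
    [-0.1,0,0,0.02,0,0,0],
    [-0.1,0,0,0.02,0,0,0],
    [-0.1,0,0,0,0,0,0],
    [-0.1,0,0,0,0,0,0]
  ]
}}

```text
time_s: 19.83
ee_pos: [536.3, 232.4, 346.7]
ee_rot: [-179.9, -0.2, -6.5]
force: [-0.4, -0.1, -0.6]
gripper_width: 41.2
gripper_force: 0.0
```

Run:
```python
from h import *
f=cams.grab_frame("side");save("pics/s6.png",f)
cv2.imwrite("pics/c6.png",cv2.resize(f["color"][180:330,60:260],(800,600),interpolation=cv2.INTER_CUBIC)[...,::-1])
```

```text
(no output)
```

View pics/c6.png

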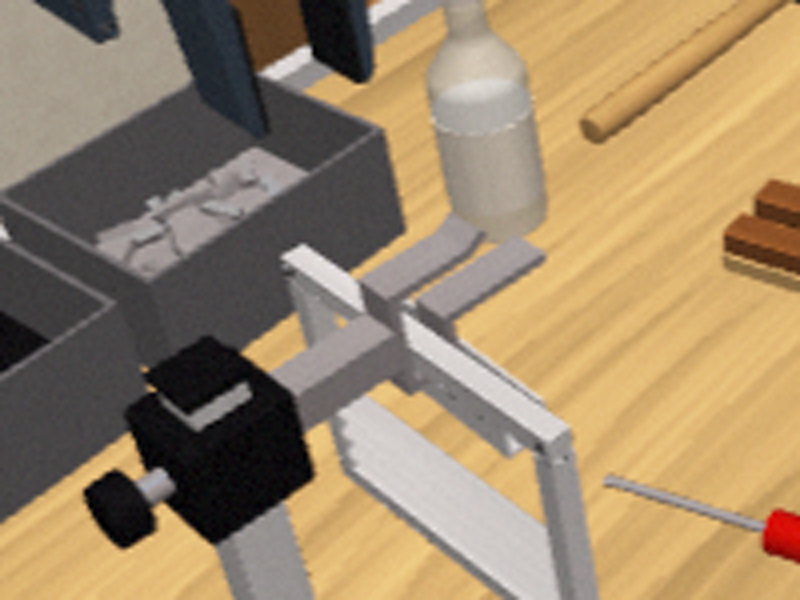

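Emit:
{"method": "apply_moves", "body": {
  "increments": [
    [-0.1,0,0,0,0,0,0],
    [-0.1,0,0,0,0,0,0],
    [-0.1,0,0,0,0,0,0],
    [-0.1,0,0,0,0,0,0],
    [-0.1,0,0,0,0,0,0]
  ]
}}

```text
time_s: 20.3
ee_pos: [535.9, 232.3, 344.7]
ee_rot: [180.0, 0.0, -6.5]
force: [-0.4, 0.1, 0.2]
gripper_width: 40.9
gripper_force: 0.0
```

Emit:
{"method": "apply_moves", "body": {
  "increments": [
    [-0.1,0,0,0,0,0,0],
    [-0.1,0,0,0,0,0,0],
    [-0.1,0,0,0,0,0,0],
    [-0.1,0,0,0,0,0,0],
    [-0.1,0,0,0,0,0,0]
  ]
}}

```text
time_s: 20.72
ee_pos: [535.9, 232.3, 345.2]
ee_rot: [180.0, -0.0, -6.5]
force: [0.8, -0.3, 0.1]
gripper_width: 41.4
gripper_force: 0.0
```

Run:
```python
from h import *
old=cv2.imread("pics/s6.png")[...,::-1]
f=cams.grab_frame("side")
d=np.abs(old[230:360,130:215].astype(int)-f["color"][230:360,130:215]).max(2);print("diff",d.mean().round(2),np.percentile(d,99))
P=np.array([494,325.6,0]);h=np.radians(-96.5);hd=np.array([np.cos(h),np.sin(h),0]);g=np.array([np.cos(np.radians(-6.5)),np.sin(np.radians(-6.5)),0])
R=np.array(f["R"]);C=-R.T@np.array(f["t"]);K=np.array(f["intrinsics"]);B=P+90*hd
for p in [(60+292/4,180+252/4),(60+560/4,180+435/4)]:
    r=R.T@np.linalg.inv(K)@np.array([*p,1.]);X=C+r*((B-C)@hd)/(r@hd);print(X.round(1),((X-B)@g).round(1))
```

```text
diff 3.21 13.0
[577.5 225.5 226.9] 94.3
[396.2 246.2 229.1] -88.2
```

```bash
python3 -c "
from workcell import env
print(env.job_done())"
```

```text
the job is handed in; nothing more can be done
None
```

The grille hangs on the stand's hook with its bar in the throat, and the job is handed in (no verdict was returned): camera checks put it within about 1° of level, about 3 mm off the hook's plane and still, with the gripper about 120 mm above the bar; contact forces stayed near 10 N.

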